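# Clear the tumbler off the page stand, then hold the spring clip open over its board

## Task

My tumbler is parked on the foot of the page stand: lift it off, keep it upright, and stand it on the cork coaster without dropping it. Then squeeze the spring clip open, lift it off the wall of the desk caddy and bring it jaws-down over the middle of the board's top edge, so that the spread jaws hang one on each side of the edge and nothing of the clip touches the board. Finish while still squeezing it open like that, so that I can slip the next page in; do not let go, and leave the stapler, the mouse and the note block where they are.

Things in the scene. Friction and masses are not known exactly. Their poses are not given: they have to be found in the camera images.
- stand: Page stand, fixed. Dark steel foot plate 158 x 180 x 10 mm on the desk; origin on the desk under the line where the board meets the foot; the foot reaches 113 mm to +x (the reader's side, where the tumbler stands) and 45 mm to -x; y runs along the board's width, z up.
- board: The stand's brown hardboard, 210 mm wide, 148 mm high, 5 mm thick, with a page on its +x face; fixed to the stand, leaning back 0.17 rad to -x. Origin at the middle of its top edge (on the board's mid-plane), about 156 mm above the desk. Its own x is square to the board's face (faces at x = +-2.5 mm), y along the top edge, z up along the board.
- tumbler: Steel insulated tumbler with black lid, 68 mm across (lid 71 mm), 122 mm to the top of the lid, 158 mm to the top of its carry handle, 0.4 kg or so. Origin at the centre of its underside, z up. It starts upright on the stand's foot (10 mm high), about 70 mm in front of the board.
- tumbler_handle (a point): Middle of the carry handle's straight cross bar, 153 mm above the tumbler's underside, on its axis. The bar runs along the tumbler's own y: 64 mm long, 12 mm wide (x), 10 mm high; its two legs stand 25 mm either side, inside measure; 26 mm of free height between bar and lid.
- coaster: Round cork coaster, 100 mm across, 5 mm thick, fixed on the desk to the left or right of the stand. Origin at the centre of its underside.
- caddy: White open-topped desk box, 110 (x) x 120 (y) x 75 mm high, walls 4 mm, fixed on the desk on the other side of the stand from the coaster. Origin at the centre of its underside. The clip bites its +x wall.
- clip: Grey spring clip, 42 g, biting jaws-down over the top of the caddy's +x wall. This body is its -x half. Origin on the pivot pin, 9 mm above the rim at the start; z up to the levers, x square to the wall, y along the pin. Biting: the two levers flare up in a V, 26 mm wide (y), tips 34 mm above the pin and 45 mm apart over the outsides; jaws 40 mm wide, tips 29 mm below the pin.
- clip_jaw (a joint): Angle between the clip's halves, 0 biting the wall, 0.70 rad fully spread (a stop). Squeeze the lever tips together along x: 3 N starts it, 8 N spreads it fully; the spring shuts it. Tip gap 4 mm at 0, 18 at 0.5, 24 at 0.70. At 0.70 the levers are parallel, 19 mm over the outsides, tips 39 mm above the pin; jaw tips 27 mm below the pin.
- clip_tip_a (a point): Inner corner of the jaw tip of the clip's -x half, at the middle of its width (29 mm below the pin as it bites).
- clip_tip_b (a point): Inner corner of the jaw tip of the clip's +x half, likewise.
- stapler: Bystander: loose black stapler, 115 x 32 x 47 mm, long along x, origin at the centre of its underside.
- mouse: Bystander: loose grey computer mouse, 104 x 58 x 34 mm, long along x, origin at its underside.
- note_block: Bystander: loose block of white note paper, 76 x 76 x 30 mm, origin at the centre of its underside.

How it is judged:
By the outcome, as a careful person would: the job done as asked, in the order asked, and still so for the second after the job is handed in, while the arm keeps its last pose, push and grip.
It also fails if it takes over 62 s, if anything falls off the work surface, if the arm or the gripper's body presses on something with over 40 N, if the wrist force passes 120 N, or if a joint passes its speed limit or range.

## Robot

A 6-joint arm with a two-finger parallel gripper is mounted at the origin on the work surface. World frame = base frame: x ahead of the robot, y to its left, z up, the work surface at z = 0. Lengths are in m, angles in rad, forces in N, time in s.
With the tool pointing down it reaches from about 0.4 to 0.825 m from the base axis. Payload 7 kg.
Tool frame: the origin (TCP) lies at the very end of the fingers, on their centre line; the grasp point (between the pads) lies arm.hold_point_z behind it (arm.hold_point_z is the distance from the TCP to the grasp point, in m); z points along the fingers, y is the line along which they close (so a half turn about z gives the same grasp; the last joint's range is limited). The gripper opens to 88 mm and grips with 3 to 60 N. Pads are 19 mm wide; open, the fingers measure 130 mm over their backs; the gripper's body (78 mm by 193 mm) begins 47 mm behind the grasp point.
Start: joints at [1.555, 0.359, 0.012, 0, -1.224, -0.288], TCP at [0.202, 0.644, 0.227] pointing down, gripper open.
Joint ranges: [-3.07, 3.07], [-1.43, 2.12], [-1.02, 1.25], [-3.03, 1.67], [-3.05, -0], [-3.03, 3.03]. Speed limits (rad/s): [2.39, 2.39, 3.01, 3.14, 3.14, 3.14].

## Interface

Orientations are given as [roll, pitch, yaw] about the fixed x, y, z axes, in that order (R = Rz(yaw) Ry(pitch) Rx(roll)).
In Python, from station import arm gives the robot as it stands.
- The arm moves only by the shell command python3 nudge.py 'ROWS' [FORCE]. ROWS is a JSON list of rows, 1 to 20 of them, each of 5 numbers: the finger opening in m, then dx, dy, dz in m, then a turn about the tool's z in rad; each row is the pose to reach, as a shift and turn from the pose commanded when the command began, along the tool's axes at that moment; what a row does not reach only later rows make up. A row lasts 1/12 s, in which the tool goes at most 0.0417 m and 0.125 rad, less where a joint would pass 70% of its speed; a pose out of reach is approached as far as the arm can. The fingers move at their own pace and stop on an object; FORCE is the grip in N (left out, the last holds). Time passes only in rows, so rows that do not move let the fingers close. It prints the time, the measured TCP pose, the force, the opening and the grip force at its end.
- arm.get_state(): the state, without advancing time (a new reading comes with each control period).
- arm.grab_frame(name): name is "scene" or "top" or "wrist"; returns the picture (400x640x3 uint8, red, green, blue); there is no depth.
- arm.camera_params(name): a dict with "fx", "fy", "cx", "cy" (pixels), "T" (4x4, takes a point from camera to world coordinates); the wrist camera has in their place "hand_eye" (4x4, takes a point from camera to tool coordinates, whose origin is the TCP and whose axes are the flange's). Camera axes: x right, y down, z forward; pixel columns grow to the right and rows downward; lengths in m; the calibration is good to about 2 mm. A picture is of the moment at which its call begins: read the wrist's pose just before it. camera_params takes no time and is no camera call.
- arm.job_done(): hands the job in; it is judged then, once.
The state is a dict: "t": time; "q": joint angles; "qd": joint speeds; "joint_efforts": joint torques, N m; "eef_pos": TCP position; "ee_rot": TCP orientation; "force": force on the tool from outside, world axes, zero at the start; "moment": the same for the moment, N m; "width": finger opening in m; "gripper_force": force on a finger pad.
Only numpy, scipy, OpenCV 4.12 (cv2) and the standard library are available. Lean on these libraries where they do the work, as an engineer would, in place of code of your own. Each camera call takes 0.05 s, during which the arm holds its last target. There are 200 camera calls.

## Working session

There is one attempt and no reset: what is moved stays moved. The work goes in short steps, Python scripts to look and compute and a shell command to move; the robot and the scene stay as the last step left them, time stands still between calls to the robot, and variables do not carry over. Pictures are saved under pics/ and viewed, at most 10 in all, crops included, and the job is handed in when it is done.

```bash
ls; mkdir -p pics
python3 - <<'E'
from station import arm
import cv2,numpy as np
np.set_printoptions(precision=4,suppress=True)
s=arm.get_state();print(s, arm.hold_point_z)
for n in("scene","top","wrist"):
    cv2.imwrite(f"pics/{n}0.png",arm.grab_frame(n)[...,::-1]);print(n,arm.camera_params(n))
E
```

```text
nudge.py
pics
station.py
{'t': 0.0, 'q': array([ 1.5551,  0.3594,  0.011 , -0.0004, -1.2241, -0.2881]), 'qd': array([-0.0021,  0.0003,  0.0007,  0.0004,  0.0004, -0.0001]), 'joint_efforts': array([ -0.0004, -58.2718,  29.3048,   6.9973,   0.0069,  -0.0002]), 'eef_pos': array([0.2018, 0.6436, 0.2256]), 'ee_rot': array([ 3.1399, -0.0002, -0.3039]), 'force': array([-0.3996,  0.3328, -0.8475]), 'moment': array([-0.0139, -0.058 ,  0.0232]), 'gripper_force': 0.0, 'width': 0.08781877676576752} 0.0188
scene {'fx': 412.6358556732901, 'fy': 412.6358556732901, 'cx': 319.9133300581138, 'cy': 198.42048797995386, 'T': array([[ 0.6277,  0.4035, -0.6657,  1.1792],
       [ 0.7784, -0.3333,  0.5319, -0.5011],
       [-0.0073, -0.8521, -0.5234,  0.5979],
       [ 0.    ,  0.    ,  0.    ,  1.    ]])}
top {'fx': 500.35801650651456, 'fy': 500.35801650651456, 'cx': 321.3466463531391, 'cy': 198.3220748913741, 'T': array([[-0.0182, -0.9963,  0.0838,  0.5094],
       [-0.9998,  0.0191,  0.0093, -0.0141],
       [-0.0109, -0.0836, -0.9964,  1.2882],
       [ 0.    ,  0.    ,  0.    ,  1.    ]])}
wrist {'fx': 322.75351217922747, 'fy': 322.75351217922747, 'cx': 317.1723227068945, 'cy': 193.55429664961574, 'hand_eye': array([[ 0.0007, -0.9623, -0.2719,  0.0729],
       [ 1.    ,  0.0006,  0.0003, -0.0004],
       [-0.0001, -0.2719,  0.9623, -0.1594],
       [ 0.    ,  0.    ,  0.    ,  1.    ]])}
```

View pics/scene0.png

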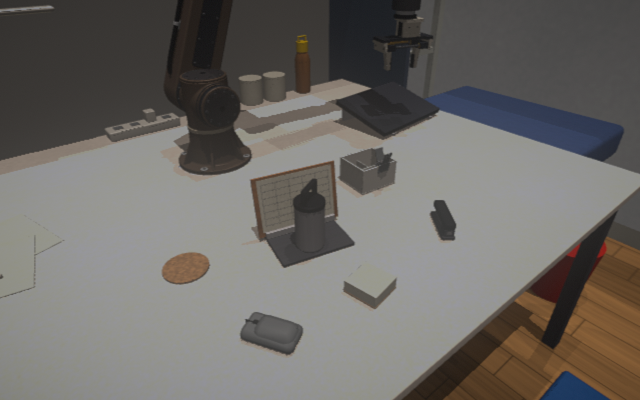

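View pics/top0.png

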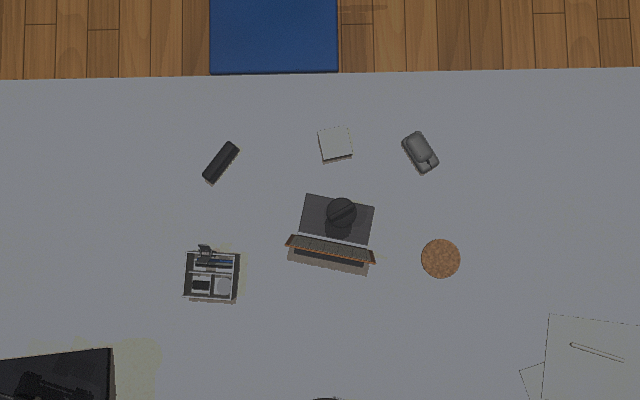

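The top view shows the coaster at (440,258), the tumbler lid at about (341,212), the board's top edge from (287,240) to (374,260), and the caddy at (211,275) with the clip at about (206,251) on its upper (+x) wall. I'll enlarge these parts.

```bash
cat > h.py <<'E'
from station import arm
import cv2,numpy as np
from scipy.spatial.transform import Rotation as Ro
np.set_printoptions(precision=4,suppress=True)
def tool():
    s=arm.get_state();T=np.eye(4);T[:3,:3]=Ro.from_euler('xyz',s['ee_rot']).as_matrix();T[:3,3]=s['eef_pos'];return T
def cam(n,T=None):
    p=arm.camera_params(n)
    M=p['T'] if 'T' in p else (tool() if T is None else T)@p['hand_eye']
    return p,M
def ray(n,uv,T=None):
    p,M=cam(n,T);d=np.array([(uv[0]-p['cx'])/p['fx'],(uv[1]-p['cy'])/p['fy'],1.])
    return M[:3,3],M[:3,:3]@d
def onz(n,uv,z,T=None):
    o,d=ray(n,uv,T);return o+d*(z-o[2])/d[2]
def proj(n,P,T=None):
    p,M=cam(n,T);c=np.linalg.inv(M)@np.r_[P,1];return np.array([p['fx']*c[0]/c[2]+p['cx'],p['fy']*c[1]/c[2]+p['cy']])
def meet(rays):
    A=0;b=0
    for o,d in rays:
        d=d/np.linalg.norm(d);P=np.eye(3)-np.outer(d,d);A=A+P;b=b+P@o
    return np.linalg.solve(A,b)
E
python3 - <<'E'
from h import *
t=cv2.imread('pics/top0.png');s=cv2.imread('pics/scene0.png')
g=lambda i:np.clip(255*(i/255.)**.6,0,255).astype('uint8')
a=cv2.resize(g(t[182:302,180:380]),(800,480)[:2],interpolation=2)
a=cv2.resize(g(t[185:305,180:380]),(500,300),interpolation=2)
c=cv2.resize(g(s[140:280,240:400]),(343,300),interpolation=2)
d=cv2.resize(g(t[235:305,175:255]),(343,300),interpolation=2)
e=cv2.resize(g(t[190:270,280:380]),(375,300),interpolation=2)
im=np.zeros((600,800,3),'uint8')
im[:300,:375]=e;im[:300,400:743]=d;im[300:,:343]=c
im[300:,400:743]=cv2.resize(g(s[140:200,335:404]),(343,300),interpolation=2)
cv2.imwrite('pics/z0.png',im)
hsv=cv2.cvtColor(t,cv2.COLOR_BGR2HSV)
m=cv2.inRange(hsv,(5,90,40),(20,255,255));m[:, :400]=0;m[:200]=0
M=cv2.moments(m,True);c=(M['m10']/M['m00'],M['m01']/M['m00']);print(M['m00'],c,onz('top',c,.005))
print('lid',onz('top',(341,212),.132),'caddy clip',onz('top',(206,251),.08))
print('board',onz('top',(287,240),.156),onz('top',(374,260),.156))
E
```

```text
1184.0 (440.1908783783784, 258.0194256756757) [ 0.4593 -0.3014  0.005 ]
lid [ 0.574  -0.0482  0.132 ] caddy clip [0.4891 0.2772 0.08  ]
board [0.5117 0.0757 0.156 ] [ 0.4634 -0.1192  0.156 ]
```

View pics/z0.png

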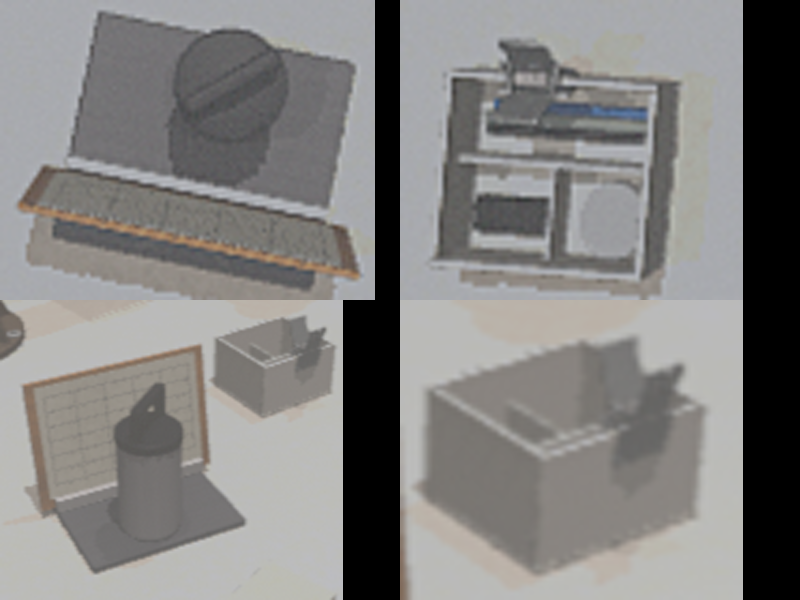

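The enlargement shows the handle bar running from about (330,219) to (354,207) in the top view, the board's top edge from (285,245) to (375,263), and the clip at about (204,255) on the caddy's far wall. I'll move over the clip for a wrist look, passing above everything.

```bash
python3 nudge.py '[[0.087,0.1922,0.132,0,0.25],[0.087,0.3845,0.264,0,1.28],[0.087,0.3845,0.264,0,1.28],[0.087,0.3845,0.264,0,1.28],[0.087,0.3845,0.264,0,1.28],[0.087,0.3845,0.264,0,1.28],[0.087,0.3845,0.264,0,1.28],[0.087,0.3845,0.264,0,1.28],[0.087,0.3845,0.264,0,1.28],[0.087,0.3845,0.264,0,1.28],[0.087,0.3845,0.264,0,1.28],[0.087,0.3845,0.264,0,1.28],[0.087,0.3845,0.264,0,1.28],[0.087,0.3845,0.264,0,1.28],[0.087,0.3845,0.264,0,1.28],[0.087,0.3845,0.264,0,1.28]]'
python3 - <<'E'
from h import *
T=tool();f=arm.grab_frame('wrist')[...,::-1];np.save('pics/T1.npy',T)
s=arm.get_state();print(s['q'],s['eef_pos'],s['ee_rot'])
print(proj('wrist',[.489,.277,.118],T),proj('wrist',[.49,.277,.075],T))
cv2.imwrite('pics/w1.png',np.clip(255*(f/255.)**.6,0,255).astype('uint8'))
a,b=onz('top',(330.1,218.8),.168),onz('top',(354.1,206.8),.168);print('bar',a,b,(a+b)/2)
a,b=onz('top',(285.3,245.2),.156),onz('top',(375.2,262.8),.156);print('edge',a,b,(a+b)/2,np.linalg.norm(a-b),np.arctan2(-(a-b)[0],(a-b)[1]))
E
```

```text
t: 1.48
eef_pos: [0.4892, 0.2781, 0.2265]
ee_rot: [3.141, 0.0, -1.582]
force: [0.6, 0.8, -0.4]
width: 0.0872
gripper_force: 0.0
[ 0.8648  0.1749 -0.2394 -0.0001 -1.1565 -0.8759] [0.4892 0.2782 0.2265] [ 3.1415  0.0001 -1.582 ]
[316.9903 189.0712] [316.0686 177.7763]
bar [ 0.5572 -0.0224  0.168 ] [ 0.5831 -0.0767  0.168 ] [ 0.5702 -0.0496  0.168 ]
edge [0.5001 0.0797 0.156 ] [ 0.4571 -0.1217  0.156 ] [ 0.4786 -0.021   0.156 ] 0.2059196904797458 -0.21026010966595704
```

View pics/w1.png

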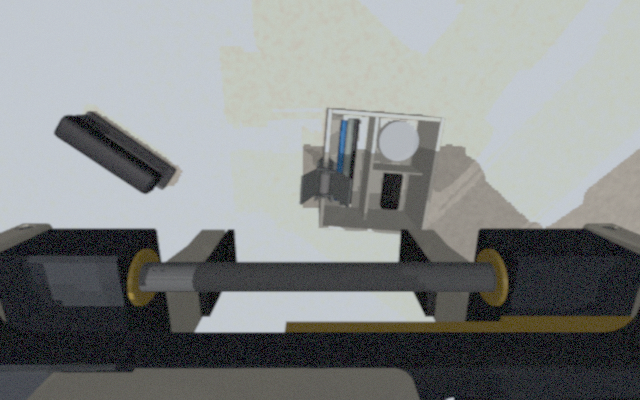

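The wrist view shows the clip around (325,183) on the left (+x) wall of the caddy, lever tips at about u=301 and 351. I'll enlarge it.

Run:
```python
from h import *
f=cv2.imread('pics/w1.png')
cv2.imwrite('pics/w1z.png',cv2.resize(f[100:235,285:455],(750,596),interpolation=cv2.INTER_CUBIC))
```

```text
(no output)
```

View pics/w1z.png

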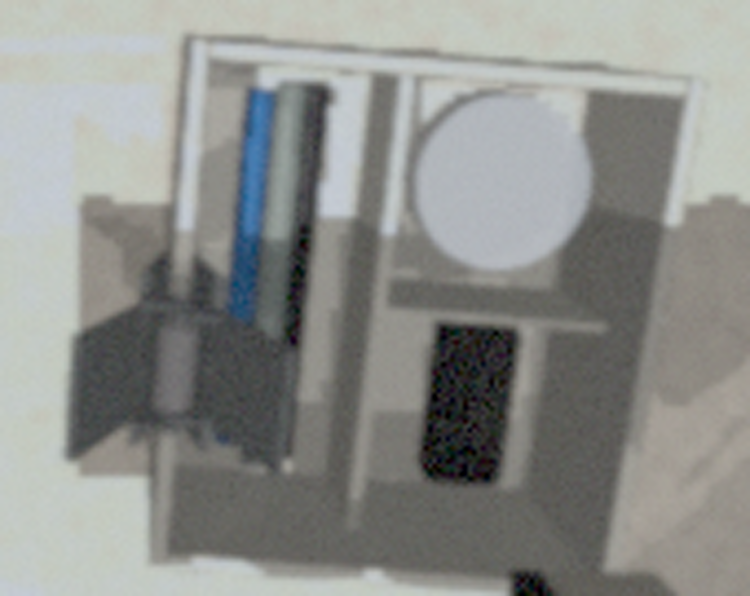

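Run:
```python
from h import *
T=np.load('pics/T1.npy');k=750/170
P=lambda x,y,z:onz('wrist',(285+x/k,100+y/k),z,T)
a=[P(80,335,.118),P(68,460,.118),P(298,345,.118),P(280,470,.118)]
print(np.array(a),'mid',np.mean(a,0))
d=(a[0]+a[2]-a[1]-a[3])/2;print('pin dir',d,np.arctan2(-d[0],d[1])); e=(a[0]+a[1]-a[2]-a[3])/2;print('sep',e,np.arctan2(e[1],e[0]))
a,b=P(197,45,.075),P(160,560,.075);d=a-b;print('wall',a,b,np.linalg.norm(d),np.arctan2(-d[0],d[1]))
m=P(181,405,.084);print('pin',m)
```

```text
[[0.5006 0.2653 0.118 ]
 [0.5036 0.2906 0.118 ]
 [0.4586 0.2677 0.118 ]
 [0.4617 0.2931 0.118 ]] mid [0.4811 0.2792 0.118 ]
pin dir [-0.003  -0.0253  0.    ] 3.023255053491173
sep [ 0.0419 -0.0025  0.    ] -0.05848306069835291
wall [0.4766 0.2125 0.075 ] [0.4852 0.329  0.075 ] 0.11683973333563642 3.067366894229914
pin [0.4804 0.289  0.084 ]
```

```bash
python3 nudge.py '[[0.06,0.327,-0.085,-0.02,-0.457],[0.06,0.327,-0.085,-0.02,-0.457],[0.06,0.327,-0.085,-0.02,-0.457],[0.06,0.327,-0.085,-0.02,-0.457],[0.06,0.327,-0.085,-0.02,-0.457],[0.06,0.327,-0.085,-0.02,-0.457],[0.06,0.327,-0.085,-0.02,-0.457],[0.06,0.327,-0.085,-0.02,-0.457],[0.06,0.327,-0.085,-0.02,-0.457],[0.06,0.327,-0.085,-0.02,-0.457],[0.06,0.327,-0.085,-0.02,-0.457],[0.06,0.327,-0.085,-0.02,-0.457]]'
python3 - <<'E'
from h import *
T=tool();f=arm.grab_frame('wrist')[...,::-1];np.save('pics/T2.npy',T)
print(T[:3,3],proj('wrist',[.5702,-.0496,.168],T))
f=np.clip(255*(f/255.)**.5,0,255).astype('uint8');cv2.imwrite('pics/w2.png',f)
im=cv2.resize(f[40:250,180:460],(800,600),interpolation=cv2.INTER_CUBIC);cv2.imwrite('pics/w2z.png',im)
E
```

```text
t: 2.53
eef_pos: [0.5704, -0.0498, 0.2464]
ee_rot: [3.141, 0.0, -1.126]
force: [0.5, 0.6, -0.1]
width: 0.0602
gripper_force: 0.0
[ 0.5704 -0.0498  0.2464] [317.1329 200.8527]
```

View pics/w2z.png

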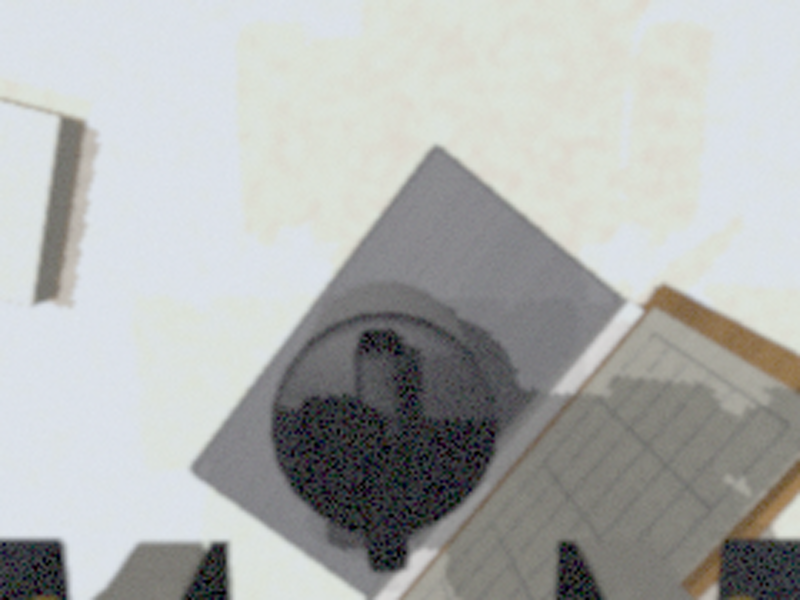

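The tumbler lid is centred at about zoom (384,425), and the handle bar runs nearly vertically in the image. The gripper's shadow makes it too dark to read, so I'll brighten it.

Run:
```python
from h import *
fs=[arm.grab_frame('wrist')[...,::-1].astype(float) for _ in range(8)]
f=np.mean(fs,0);np.save('pics/f2.npy',f)
c=f[140:250,260:375];print(np.percentile(c,[1,5,20,50]))
c=np.clip((c-c.min())/55,0,1)**.5*255
cv2.imwrite('pics/w2y.png',cv2.resize(c.astype('uint8'),(627,600),interpolation=cv2.INTER_CUBIC))
```

```text
[ 5.     6.75  10.875 55.375]
```

View pics/w2y.png

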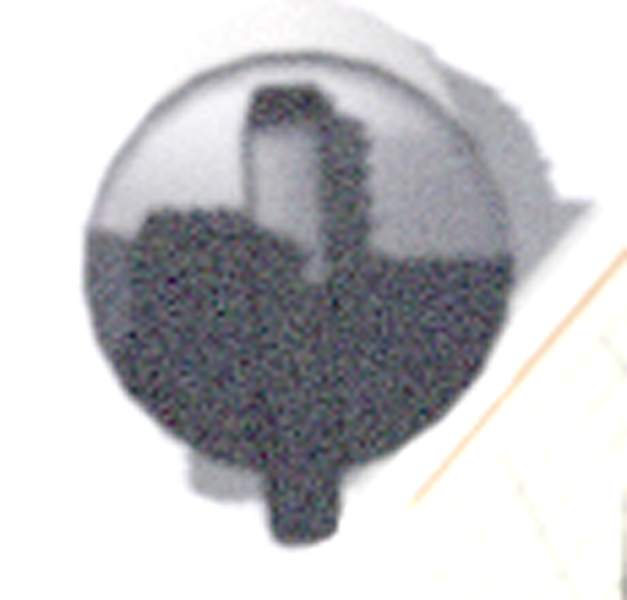

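Run:
```python
from h import *
T=np.load('pics/T2.npy');k=600/110
P=lambda x,y,z:onz('wrist',(260+x/k,140+y/k),z,T)
a,b=P(286,128,.168),P(304,540,.168);d=a-b
print(a,b,(a+b)/2,np.linalg.norm(d),'yaw',np.arctan2(d[1],d[0]))
l,r,t=P(84,270,.128),P(513,262,.128),P(298,52,.132);print('lid',l,r,(l+r)/2,np.linalg.norm(l-r),t)
m=(a+b)/2;m[2]=.144;print('target in tool',T[:3,:3].T@(m-T[:3,3]))
q=(l+r)/2;print('lid in tool',T[:3,:3].T@(q-T[:3,3]))
q=t;print('lidtop in tool',T[:3,:3].T@(q-T[:3,3]))
```

```text
[ 0.5859 -0.0744  0.168 ] [ 0.5575 -0.0204  0.168 ] [ 0.5717 -0.0474  0.168 ] 0.06103487304676075 yaw -1.0859796671413302
lid [ 0.6031 -0.032   0.128 ] [ 0.5404 -0.0634  0.128 ] [ 0.5717 -0.0477  0.128 ] 0.07006624738958261 [ 0.587  -0.0798  0.132 ]
target in tool [-0.0016 -0.0022  0.1024]
lid in tool [-0.0013 -0.0021  0.1184]
lidtop in tool [ 0.0342 -0.0021  0.1144]
```

```bash
python3 nudge.py '[[0.045,-0.0015,-0.002,0,-0.04],[0.045,-0.0015,-0.002,0.04,-0.04],[0.045,-0.0015,-0.002,0.075,-0.04],[0.045,-0.0015,-0.002,0.095,-0.04],[0.045,-0.0015,-0.002,0.102,-0.04],[0.045,-0.0015,-0.002,0.102,-0.04],[0.0,-0.0015,-0.002,0.102,-0.04],[0.0,-0.0015,-0.002,0.102,-0.04],[0.0,-0.0015,-0.002,0.102,-0.04],[0.0,-0.0015,-0.002,0.102,-0.04],[0.0,-0.0015,-0.002,0.102,-0.04],[0.0,-0.0015,-0.002,0.102,-0.04]]' 35
```

```text
t: 3.98
eef_pos: [0.5722, -0.0486, 0.1453]
ee_rot: [-3.14, -0.0, -1.087]
force: [0.6, 0.4, 1.2]
width: 0.0115
gripper_force: 35.0
```

```bash
python3 nudge.py '[[0.0,0,0,-0.008,0],[0.0,0,0,-0.022,0],[0.0,0,0,-0.04,0],[0.0,0,0,-0.055,0],[0.0,0.006,0.008,-0.06,0],[0.0,0.018,0.023,-0.06,0],[0.0,0.034,0.043,-0.06,0],[0.0,0.051,0.065,-0.06,0],[0.0,0.068,0.087,-0.06,0],[0.0,0.085,0.108,-0.06,0],[0.0,0.102,0.13,-0.06,0],[0.0,0.119,0.151,-0.06,0],[0.0,0.136,0.173,-0.06,0],[0.0,0.151,0.192,-0.06,0],[0.0,0.162,0.206,-0.06,0],[0.0,0.169,0.214,-0.06,0],[0.0,0.1713,0.2175,-0.06,0],[0.0,0.1713,0.2175,-0.06,0],[0.0,0.1713,0.2175,-0.06,0]]'
python3 - <<'E'
from h import *
s=arm.get_state();print(s['width'],s['eef_pos'],s['force'])
t=arm.grab_frame('top')[...,::-1];sc=arm.grab_frame('scene')[...,::-1]
g=lambda i:np.clip(255*(i/255.)**.5,0,255).astype('uint8')
im=np.hstack([cv2.resize(g(t[180:310,380:500]),(400,433)),cv2.resize(g(sc[160:340,120:290]),(400,433))])
cv2.imwrite('pics/l.png',im)
print(proj('top',[.4593,-.3014,.197])-[380,180],proj('scene',[.4593,-.3014,.065])-[120,160],proj('scene',[.4593,-.3014,.005])-[120,160])
E
```

```text
t: 5.57
eef_pos: [0.4589, -0.3011, 0.2043]
ee_rot: [3.142, 0.001, -1.087]
force: [-0.7, 0.5, -6.6]
width: 0.0116
gripper_force: 35.0
0.01162585636390951 [ 0.4589 -0.3011  0.2043] [-0.7425  0.4776 -6.5868]
[80.2734 81.1553] [60.2654 84.6976] [ 65.3618 106.6253]
```

View pics/l.png

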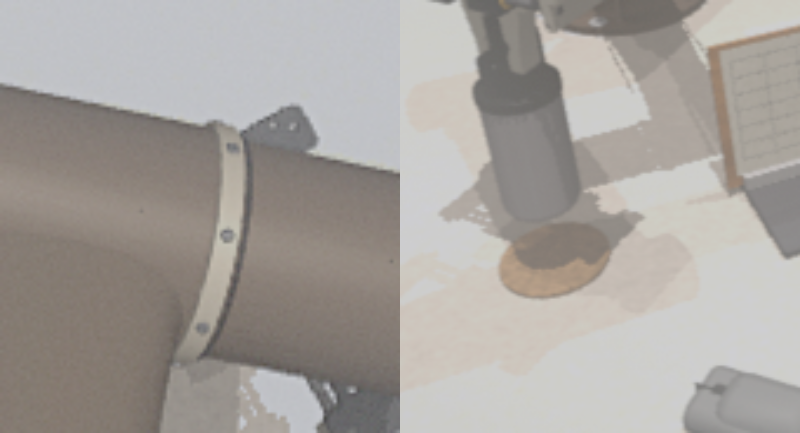

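The tumbler hangs upright over the coaster; its underside is centred at about (542,200) in the scene crop, where expected. Now I'll lower it.

```bash
python3 nudge.py '[[0.0,0,0,0.02,0],[0.0,0,0,0.04,0],[0.0,0,0,0.053,0],[0.0,0,0,0.059,0],[0.0,0,0,0.062,0],[0.0,0,0,0.0635,0],[0.0,0,0,0.0645,0],[0.0,0,0,0.0645,0],[0.0,0,0,0.0645,0]]'
```

```text
t: 6.42
eef_pos: [0.4594, -0.3017, 0.1408]
ee_rot: [-3.141, -0.001, -1.087]
force: [0.2, -0.2, -4.7]
width: 0.0116
gripper_force: 35.0
```

```bash
python3 nudge.py '[[0.0,0,0,0.001,0],[0.0,0,0,0.001,0],[0.0,0,0,0.0015,0],[0.0,0,0,0.0015,0],[0.0,0,0,0.0015,0]]'
```

```text
t: 6.83
eef_pos: [0.46, -0.302, 0.1402]
ee_rot: [-3.14, -0.002, -1.086]
force: [-1.1, 2.1, 4.9]
width: 0.0113
gripper_force: 35.0
```

Contact: the coaster now carries the tumbler. Release slowly, then rise.

```bash
python3 nudge.py '[[0.02,0,0,-0.001,0],[0.03,0,0,-0.001,0],[0.045,0,0,-0.001,0],[0.05,0,0,-0.001,0],[0.05,0,0,-0.001,0],[0.05,0,0,-0.01,0],[0.05,0,0,-0.03,0],[0.05,0,0,-0.06,0],[0.05,0,0,-0.1,0],[0.05,0,0,-0.1,0],[0.05,0,0,-0.1,0]]' 10
python3 - <<'E'
from h import *
T=tool();f=np.mean([arm.grab_frame('wrist')[...,::-1].astype(float) for _ in range(3)],0)
print(T[:3,3])
sc=arm.grab_frame('scene')[...,::-1]
g=lambda i:np.clip(255*(i/255.)**.5,0,255).astype('uint8')
cv2.imwrite('pics/p.png',np.hstack([cv2.resize(g(f[60:260,200:440]),(440,367)),cv2.resize(g(sc[160:340,120:290]),(347,367))]))
E
```

```text
t: 7.75
eef_pos: [0.4604, -0.3021, 0.2419]
ee_rot: [-3.137, -0.004, -1.087]
force: [0.5, 0.4, -1.2]
width: 0.05
gripper_force: 0.0
[ 0.4604 -0.3021  0.2419]
```

View pics/p.png

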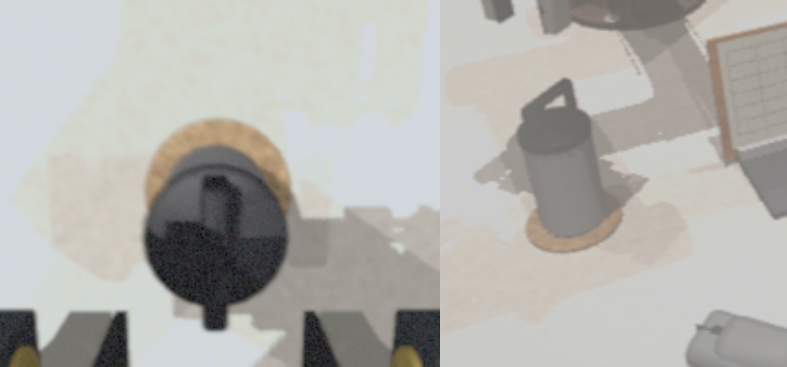

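The tumbler stands upright and within the coaster. Next I'll fly over the board and measure its edge.

```bash
python3 nudge.py '[[0.06,-0.3015,-0.198,-0.038,0.69],[0.06,-0.3015,-0.198,-0.038,0.69],[0.06,-0.3015,-0.198,-0.038,0.69],[0.06,-0.3015,-0.198,-0.038,0.69],[0.06,-0.3015,-0.198,-0.038,0.69],[0.06,-0.3015,-0.198,-0.038,0.69],[0.06,-0.3015,-0.198,-0.038,0.69],[0.06,-0.3015,-0.198,-0.038,0.69],[0.06,-0.3015,-0.198,-0.038,0.69],[0.06,-0.3015,-0.198,-0.038,0.69],[0.06,-0.3015,-0.198,-0.038,0.69],[0.06,-0.3015,-0.198,-0.038,0.69],[0.06,-0.3015,-0.198,-0.038,0.69]]'
python3 - <<'E'
from h import *
T=tool();f=np.mean([arm.grab_frame('wrist')[...,::-1].astype(float) for _ in range(3)],0)
np.save('pics/T3.npy',T);np.save('pics/f3.npy',f);print(T[:3,3])
h=cv2.cvtColor(f.astype('uint8'),cv2.COLOR_BGR2HSV)
m=cv2.inRange(h,(3,80,30),(22,255,255));cv2.imwrite('pics/m3.png',m)
for r in range(0,260,12):
    c=np.where(m[r])[0]
    if len(c): 
        runs=np.split(c,np.where(np.diff(c)>2)[0]+1);print(r,[(x[0],x[-1]) for x in runs if len(x)>1])
for y in(-1,1):print('pred corner',proj('wrist',np.array([.4786,-.021,.156])+y*.105*np.array([.21,.978,0]),T))
E
```

```text
t: 9.03
eef_pos: [0.4935, 0.0572, 0.2757]
ee_rot: [3.14, -0.001, -1.776]
force: [0.2, -0.1, -0.4]
width: 0.0598
gripper_force: 0.0
[0.4935 0.0572 0.2757]
0 [(np.int64(298), np.int64(300)), (np.int64(315), np.int64(320)), (np.int64(624), np.int64(635))]
12 [(np.int64(315), np.int64(321)), (np.int64(621), np.int64(622)), (np.int64(626), np.int64(639))]
24 [(np.int64(315), np.int64(321)), (np.int64(615), np.int64(639))]
36 [(np.int64(314), np.int64(321)), (np.int64(616), np.int64(620)), (np.int64(624), np.int64(637))]
48 [(np.int64(314), np.int64(321)), (np.int64(610), np.int64(617)), (np.int64(622), np.int64(623)), (np.int64(632), np.int64(636))]
60 [(np.int64(314), np.int64(321)), (np.int64(612), np.int64(615)), (np.int64(621), np.int64(636))]
72 [(np.int64(314), np.int64(321)), (np.int64(607), np.int64(609)), (np.int64(613), np.int64(614)), (np.int64(618), np.int64(639))]
84 [(np.int64(314), np.int64(320)), (np.int64(612), np.int64(615)), (np.int64(621), np.int64(639))]
96 [(np.int64(314), np.int64(320)), (np.int64(619), np.int64(622)), (np.int64(625), np.int64(628)), (np.int64(631), np.int64(636))]
108 [(np.int64(314), np.int64(320)), (np.int64(630), np.int64(635))]
120 [(np.int64(314), np.int64(320))]
132 [(np.int64(314), np.int64(320))]
144 [(np.int64(313), np.int64(320))]
156 [(np.int64(313), np.int64(319))]
168 [(np.int64(313), np.int64(319))]
180 [(np.int64(298), np.int64(299)), (np.int64(313), np.int64(318))]
192 [(np.int64(304), np.int64(305)), (np.int64(313), np.int64(317))]
204 [(np.int64(309), np.int64(317))]
252 [(np.int64(189), np.int64(201)), (np.int64(433), np.int64(445))]
pred corner [315.5162 -54.7581]
pred corner [314.2889 214.1164]
```

Run:
```python
from h import *
T=np.load('pics/T3.npy');m=cv2.imread('pics/m3.png',0)
pts=[]
for r in range(5,195):
    c=np.where(m[r,306:328])[0]+306; pts.append((c.mean(),r))
W=np.array([onz('wrist',p,.156,T) for p in pts])
p=np.polyfit(W[:,1],W[:,0],1);print('x=',p,'yaw',-np.arctan(p[0]),'resid',np.std(W[:,0]-np.polyval(p,W[:,1])))
print('last rows',[(r,m[r,306:326].sum()//255) for r in range(196,220)])
e=onz('wrist',(315,209),.156,T);print('end',e)
for y in(-.021,-.025):print('mid',np.polyval(p,y),y)
d=np.array([np.sin(-np.arctan(p[0]))*-1,np.cos(np.arctan(p[0]))]);print('mid from end',e[:2]-.105*d)
```

```text
x= [0.2238 0.4815] yaw -0.22012989910110037 resid 0.0002995126993655625
last rows [(196, np.uint64(7)), (197, np.uint64(8)), (198, np.uint64(7)), (199, np.uint64(7)), (200, np.uint64(8)), (201, np.uint64(8)), (202, np.uint64(8)), (203, np.uint64(8)), (204, np.uint64(9)), (205, np.uint64(8)), (206, np.uint64(8)), (207, np.uint64(7)), (208, np.uint64(7)), (209, np.uint64(6)), (210, np.uint64(6)), (211, np.uint64(5)), (212, np.uint64(5)), (213, np.uint64(5)), (214, np.uint64(4)), (215, np.uint64(4)), (216, np.uint64(0)), (217, np.uint64(0)), (218, np.uint64(0)), (219, np.uint64(0))]
end [0.499 0.077 0.156]
mid 0.4768008629524308 -0.021
mid 0.4759058396713465 -0.025
mid from end [ 0.4761 -0.0255]
```

```bash
python3 nudge.py '[[0.075,-0.215,0.0574,0.06,-0.135],[0.075,-0.215,0.0574,0.06,-0.135],[0.075,-0.215,0.0574,0.06,-0.135],[0.075,-0.215,0.0574,0.06,-0.135],[0.075,-0.215,0.0574,0.06,-0.135],[0.075,-0.215,0.0574,0.06,-0.135],[0.075,-0.215,0.0574,0.06,-0.135],[0.075,-0.215,0.0574,0.06,-0.135],[0.075,-0.215,0.0574,0.06,-0.135],[0.075,-0.215,0.0574,0.06,-0.135]]'
python3 - <<'E'
from h import *
T=tool();f=np.mean([arm.grab_frame('wrist')[...,::-1].astype(float) for _ in range(3)],0)
np.save('pics/T4.npy',T);np.save('pics/f4.npy',f)
t=np.array([.4811,.2792,.0952]);print(T[:3,3],T[:3,:3].T@(t-T[:3,3]))
# lever tips prediction, and grey profile on row of the tips
u=proj('wrist',[.4811,.2792,.118],T);print(u)
R=T[:3,1]
for s in(-1,1):print('tip',proj('wrist',np.array([.4811,.2792,.118])+s*.0225*R,T))
for r in(int(u[1])-8,int(u[1]),int(u[1])+8):
    print(r,f[r-1:r+2,270:370].mean((0,2)).astype(int).tolist())
E
```

```text
t: 10.02
eef_pos: [0.4821, 0.2784, 0.217]
ee_rot: [-3.141, 0.0, -1.643]
force: [-0.7, -1.1, 0.7]
width: 0.0752
gripper_force: 0.0
[0.4821 0.2784 0.217 ] [-0.0006  0.0011  0.1218]
[317.9838 194.117 ]
tip [290.9568 194.0867]
tip [345.0174 194.1472]
186 [172, 173, 174, 176, 176, 177, 177, 178, 177, 177, 176, 175, 175, 174, 174, 175, 174, 174, 175, 170, 148, 101, 61, 46, 37, 34, 35, 33, 33, 34, 35, 34, 34, 33, 34, 33, 35, 32, 34, 32, 31, 31, 39, 50, 61, 67, 70, 72, 70, 67, 60, 52, 37, 29, 34, 37, 33, 32, 33, 32, 33, 33, 30, 32, 33, 30, 33, 33, 32, 33, 35, 41, 48, 43, 27, 10, 12, 24, 53, 86, 101, 104, 105, 104, 97, 85, 73, 61, 50, 48, 49, 51, 71, 93, 103, 105, 105, 105, 104, 105]
194 [178, 177, 177, 176, 176, 176, 175, 175, 175, 175, 176, 176, 176, 176, 177, 176, 176, 176, 175, 171, 150, 105, 63, 45, 36, 33, 34, 34, 34, 35, 35, 35, 34, 34, 32, 33, 34, 35, 35, 32, 28, 28, 36, 47, 55, 61, 66, 68, 65, 62, 54, 43, 32, 28, 31, 33, 34, 32, 33, 32, 32, 30, 34, 32, 32, 34, 32, 31, 34, 32, 36, 43, 47, 39, 21, 10, 9, 24, 48, 68, 74, 75, 75, 73, 74, 74, 67, 54, 49, 48, 49, 58, 81, 99, 99, 89, 79, 75, 74, 75]
202 [171, 173, 174, 173, 174, 174, 174, 175, 175, 175, 175, 174, 174, 173, 173, 173, 174, 172, 173, 169, 149, 103, 62, 45, 37, 34, 33, 36, 35, 42, 56, 68, 72, 83, 96, 101, 101, 90, 67, 57, 61, 76, 90, 93, 88, 86, 94, 96, 89, 77, 73, 72, 64, 52, 47, 52, 62, 70, 72, 67, 61, 52, 43, 37, 34, 32, 34, 33, 33, 34, 38, 44, 44, 31, 17, 13, 25, 59, 107, 136, 128, 92, 75, 75, 74, 71, 63, 51, 46, 48, 51, 69, 91, 101, 96, 82, 76, 75, 73, 74]
```

The lever tips lie where predicted (u≈291 and ≈346). I'll descend and squeeze.

```bash
python3 nudge.py '[[0.075,-0.0006,0.001,0.035,0],[0.075,-0.0006,0.001,0.075,0],[0.075,-0.0006,0.001,0.105,0],[0.075,-0.0006,0.001,0.118,0],[0.075,-0.0006,0.001,0.122,0],[0.075,-0.0006,0.001,0.122,0],[0.05,-0.0006,0.001,0.122,0],[0.04,-0.0006,0.001,0.122,0],[0.03,-0.0006,0.001,0.122,0],[0.02,-0.0006,0.001,0.122,0],[0.01,-0.0006,0.001,0.122,0],[0.0,-0.0006,0.001,0.122,0],[0.0,-0.0006,0.001,0.122,0],[0.0,-0.0006,0.001,0.122,0],[0.0,-0.0006,0.001,0.122,0],[0.0,-0.0006,0.001,0.122,0]]' 25
```

```text
t: 11.5
eef_pos: [0.4818, 0.281, 0.0957]
ee_rot: [-3.139, 0.001, -1.641]
force: [0.2, 1.1, 7.1]
width: 0.0183
gripper_force: 24.8
```

```bash
python3 nudge.py '[[0.0,0,0,-0.004,0],[0.0,0,0,-0.012,0],[0.0,0,0,-0.022,0],[0.0,0,0,-0.034,0],[0.0,0,0,-0.05,0],[0.0,0,0,-0.075,0],[0.0,0,0,-0.105,0],[0.0,0,0,-0.13,0],[0.0,0,0,-0.14,0],[0.0,0,0,-0.14,0],[0.0,0,0,-0.14,0]]'
python3 - <<'E'
from h import *
p,M=cam('scene');s=arm.get_state();print(s['q'],s['width'],s['gripper_force'])
T=tool();sc=np.mean([arm.grab_frame('scene')[...,::-1].astype(float) for _ in range(3)],0);np.save('pics/s5.npy',sc);np.save('pics/T5.npy',T)
print(proj('scene',T[:3,3]+[0,0,-.011]),proj('scene',T[:3,3]+[0,0,-.038]))
wf=np.mean([arm.grab_frame('wrist')[...,::-1].astype(float) for _ in range(3)],0);np.save('pics/f5.npy',wf)
t=np.array([.4768,-.021,.24]);print(T[:3,:3].T@(t-T[:3,3]))
E
```

```text
t: 12.42
eef_pos: [0.4806, 0.2804, 0.2352]
ee_rot: [-3.141, 0.001, -1.642]
force: [-0.5, 0.2, -1.4]
width: 0.0181
gripper_force: 24.8
[ 0.8798  0.1577 -0.2401 -0.0005 -1.1716 -0.9507] 0.018118803242856016 24.779918789863586
[386.0613 112.5197] [385.2784 122.3384]
[ 0.3009 -0.0177 -0.0052]
```

```bash
python3 nudge.py '[[0.0,0.02,-0.001,-0.005,0.02],[0.0,0.05,-0.003,-0.005,0.05],[0.0,0.085,-0.005,-0.005,0.09],[0.0,0.12,-0.008,-0.005,0.12],[0.0,0.155,-0.01,-0.005,0.149],[0.0,0.19,-0.012,-0.005,0.149],[0.0,0.225,-0.014,-0.005,0.149],[0.0,0.26,-0.016,-0.005,0.149],[0.0,0.285,-0.018,-0.005,0.149],[0.0,0.297,-0.0188,-0.005,0.149],[0.0,0.3008,-0.0188,-0.005,0.149],[0.0,0.3008,-0.0188,-0.005,0.149],[0.0,0.3008,-0.0188,-0.005,0.149],[0.0,0.3008,-0.0188,-0.005,0.149]]'
python3 - <<'E'
from h import *
T=tool();sc=np.mean([arm.grab_frame('scene')[...,::-1].astype(float) for _ in range(4)],0);wf=np.mean([arm.grab_frame('wrist')[...,::-1].astype(float) for _ in range(4)],0)
tp=np.mean([arm.grab_frame('top')[...,::-1].astype(float) for _ in range(4)],0)
np.save('pics/s6.npy',sc);np.save('pics/T6.npy',T);np.save('pics/f6.npy',wf)
g=lambda i:np.clip(255*(i/255.)**.5,0,255).astype('uint8')
u=proj('scene',T[:3,3]+[0,0,-.011]);w=proj('wrist',T[:3,3]+[0,0,-.011],T);print(T[:3,3],u,proj('scene',[.4768,-.021,.156]),w,proj('wrist',[.4768,-.021,.156],T))
# scene crop 90x75 -> x8.8 is too large; use 4.4
x0,y0=int(u[0])-40,int(u[1])-45;a=cv2.resize(g(sc[y0:y0+120,x0:x0+80]),(400,600),interpolation=cv2.INTER_CUBIC)
b=cv2.resize(g(wf[90:390,217:417]),(400,600),interpolation=cv2.INTER_CUBIC)
print('scene crop',x0,y0,'x5; wrist crop 217,90 x2')
cv2.imwrite('pics/last.png',np.hstack([a,b]))
E
```

```text
t: 13.88
eef_pos: [0.4782, -0.0205, 0.2395]
ee_rot: [3.141, -0.0, -1.79]
force: [0.3, -0.1, -0.0]
width: 0.0186
gripper_force: 24.8
[ 0.4782 -0.0205  0.2395] [291.4278 140.5767] [292.2666 169.4464] [316.1018 235.5571] [318.1365 197.8597]
scene crop 251 95 x5; wrist crop 217,90 x2
```

View pics/last.png

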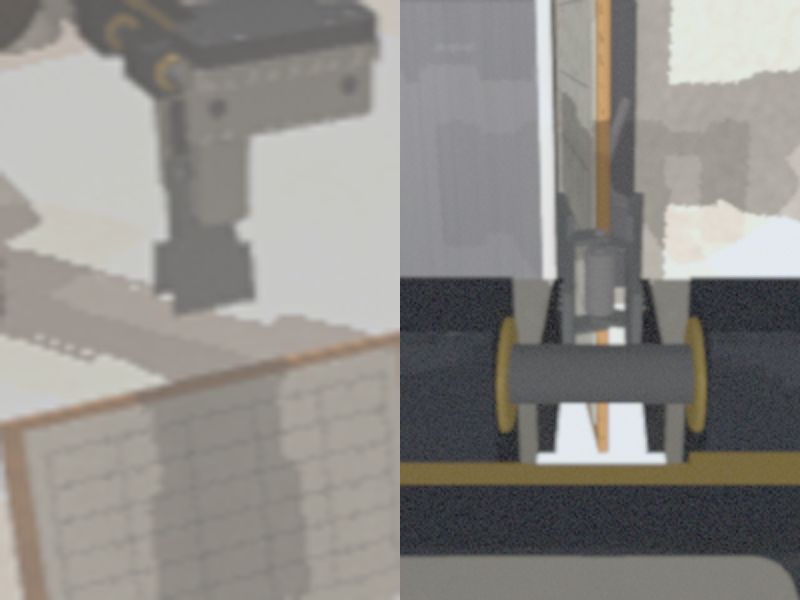

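The wrist crop shows the spread clip straight above the edge: jaws at about u=563 and 641, board edge at 603. In the scene crop the near jaw tip's lower edge is at about (215,305), i.e. pixel (294,156).

Run:
```python
from h import *
T=np.load('pics/T6.npy');sc=np.load('pics/s6.npy')
for z in(.195,.2,.205,.21):print(z,proj('scene',[.4919,-.0236,z]))
# own edges: grey column profile under the clip and through board edge near u=294
for u in(288,291,294,297):print(u,sc[138:185,u].mean(1).astype(int).tolist())
print('edge proj',[proj('scene',[.4768+d*.22,-.021+d,.156]) for d in(-.01,0,.01)])
# wrist: column profile of jaw bottoms vs clip corner rows
for d in(-.013,.013):print('jaw corner',d,[proj('wrist',T[:3,3]+T[:3,0]*.02+T[:3,1]*d+[0,0,-h],T) for h in(.033,.038,.043)])
```

```text
0.195 [294.5196 156.6939]
0.2 [294.431  154.6639]
0.205 [294.3419 152.6224]
0.21 [294.2524 150.5691]
288 [54, 54, 54, 54, 54, 55, 55, 54, 55, 55, 55, 55, 55, 55, 55, 55, 55, 55, 55, 67, 103, 103, 103, 104, 102, 92, 91, 91, 92, 93, 92, 91, 78, 56, 55, 59, 74, 75, 74, 74, 71, 68, 71, 70, 71, 71, 71]
291 [68, 63, 57, 55, 54, 55, 55, 55, 55, 55, 55, 55, 55, 55, 55, 55, 56, 54, 60, 85, 103, 103, 104, 104, 104, 98, 92, 92, 93, 93, 92, 88, 59, 55, 58, 71, 75, 74, 75, 74, 70, 75, 75, 75, 76, 75, 74]
294 [71, 66, 56, 54, 54, 54, 54, 55, 55, 55, 55, 55, 55, 55, 56, 55, 54, 61, 98, 134, 106, 104, 104, 104, 104, 102, 92, 91, 91, 92, 91, 69, 57, 56, 65, 75, 76, 76, 75, 69, 74, 75, 75, 76, 76, 75, 69]
297 [70, 73, 71, 61, 57, 56, 55, 55, 55, 55, 55, 55, 55, 56, 55, 55, 55, 79, 146, 153, 111, 103, 105, 105, 105, 105, 103, 92, 92, 92, 80, 57, 55, 61, 75, 76, 76, 75, 71, 73, 75, 76, 76, 76, 75, 71, 73]
edge proj [array([288.1751, 170.3908]), array([292.2666, 169.4464]), array([296.3251, 168.5097])]
jaw corner -0.013 [array([295.2468, 191.3993]), array([295.7756, 189.2928]), array([296.2801, 187.2831])]
jaw corner 0.013 [array([337.2896, 191.4465]), array([336.8291, 189.3385]), array([336.3899, 187.3274])]
```

```bash
python3 nudge.py '[[0.0,0,0,0.012,0],[0.0,0,0,0.025,0],[0.0,0,0,0.034,0],[0.0,0,0,0.041,0],[0.0,0,0,0.047,0],[0.0,0,0,0.051,0],[0.0,0,0,0.053,0],[0.0,0,0,0.053,0],[0.0,0,0,0.053,0],[0.0,0,0,0.053,0]]'
python3 - <<'E'
from h import *
T=tool();N=6
sc=np.mean([arm.grab_frame('scene')[...,::-1].astype(float) for _ in range(N)],0);wf=np.mean([arm.grab_frame('wrist')[...,::-1].astype(float) for _ in range(N)],0)
np.save('pics/s7.npy',sc);np.save('pics/f7.npy',wf);print(T[:3,3])
for u in(285,288,291,294,297,300):print(u,sc[158:190,u].mean(1).astype(int).tolist(),(sc[158:190,u,2]-sc[158:190,u,0]).astype(int).tolist())
o=np.load('pics/f6.npy')
for r in(170,180,190,195,200,205,210):print(r,wf[r,285:352].mean(1).astype(int).tolist())
m=wf[...,2]-wf[...,0]
for r in(140,160,180,190):print('brown',r,np.where(m[r,290:345]>30)[0]+290)
s=arm.get_state();print(s['force'],s['width'])
E
```

```text
t: 15.32
eef_pos: [0.4785, -0.021, 0.187]
ee_rot: [-3.141, 0.0, -1.791]
force: [0.5, 0.8, -0.9]
width: 0.0183
gripper_force: 24.8
[ 0.4785 -0.021   0.187 ]
285 [71, 78, 81, 80, 73, 72, 61, 52, 53, 52, 53, 53, 52, 51, 53, 54, 60, 75, 75, 75, 74, 68, 73, 73, 73, 73, 75, 74, 68, 73, 75, 76] [10, 12, 12, 12, 10, 10, 6, 3, 3, 2, 3, 3, 3, 10, 18, 20, 17, 11, 11, 12, 11, 8, 11, 11, 11, 11, 11, 11, 9, 10, 12, 11]
288 [53, 52, 52, 52, 52, 52, 52, 53, 54, 52, 52, 53, 54, 54, 54, 54, 54, 54, 55, 54, 56, 66, 71, 70, 71, 71, 71, 66, 65, 71, 74, 74] [2, 2, 2, 3, 3, 3, 3, 3, 3, 3, 3, 3, 3, 3, 3, 3, 2, 3, 3, 3, 3, 8, 9, 9, 10, 10, 10, 8, 8, 10, 11, 11]
291 [65, 64, 59, 55, 53, 53, 53, 53, 53, 54, 54, 54, 54, 54, 54, 54, 54, 54, 53, 55, 63, 74, 75, 75, 75, 75, 74, 70, 75, 75, 75, 75] [8, 9, 7, 5, 3, 3, 3, 3, 3, 3, 3, 3, 3, 3, 3, 3, 3, 3, 3, 4, 7, 11, 11, 11, 11, 12, 11, 9, 11, 11, 11, 11]
294 [70, 71, 71, 68, 55, 53, 53, 54, 53, 54, 54, 54, 54, 54, 54, 54, 54, 54, 54, 61, 74, 74, 75, 75, 76, 75, 69, 74, 75, 76, 76, 76] [10, 10, 10, 9, 5, 3, 3, 3, 3, 3, 3, 3, 3, 3, 3, 3, 3, 3, 3, 5, 11, 11, 11, 11, 11
[... 2014 characters left out ...]
4, 43, 41, 41, 39, 41, 43, 44, 49, 52, 53, 52, 52, 48, 47, 45, 43, 46, 45, 45, 46, 45, 45, 48, 48, 49, 44, 36, 35, 36, 42, 64, 85, 96, 100, 100, 99, 99, 100, 99, 99, 96, 96, 96, 95]
210 [181, 135, 112, 111, 107, 93, 63, 48, 44, 44, 38, 37, 33, 37, 34, 35, 39, 38, 38, 41, 39, 40, 44, 44, 45, 46, 46, 46, 45, 45, 48, 47, 47, 48, 45, 47, 41, 39, 37, 37, 38, 39, 37, 39, 40, 39, 41, 42, 40, 37, 37, 35, 42, 67, 89, 96, 98, 99, 101, 101, 98, 95, 95, 93, 92, 93, 95]
brown 140 [314 315 316 317 318 319 320 321 322 323]
brown 160 [314 315 316 317 318 319 320 321 322 323]
brown 180 [315 316 317 318 319 320 321 322]
brown 190 [315 316 317 318 319 320 321 322]
[ 0.2305  1.5575 -1.1396] 0.018733842616768474
```

Run:
```python
from h import *
s=arm.get_state();print(s['t'],s['force'],s['width'],s['gripper_force'],np.abs(s['qd']).max())
print(arm.job_done())
```

```text
15.9167 [ 0.2305  1.5575 -1.1396] 0.018733842616768474 24.78027731180191 0.0015643737083144823
the job is handed in; nothing more can be done
None
```

I handed the job in at 15.9 s: the tumbler stands upright on the coaster, and the clip is held squeezed open over the middle of the board's top edge. Its jaws hang about 12 mm below the edge on each side, with no sign of touching the board in the force or camera readings. I never went near the stapler, mouse or note block.

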